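Scrub out the leaning laundry canister

ROBOT

A 7-joint arm with a two-finger parallel gripper is mounted at the origin on the work surface. World frame = base frame: x ahead of the robot, y to its left, z up, the work surface at z = 0. Lengths are in m, angles in rad, forces in N, time in s.
With the tool pointing down it reaches from about 0.425 to 0.925 m from the base axis. Payload 6.8 kg.
Tool frame: the origin (TCP) lies midway between the tips of the shut fingers; the grasp point (between the pads) lies bot.grip_point_offset behind it (bot.grip_point_offset is the distance from the TCP to the grasp point, in m); z points along the fingers, y is the line along which they close (so a half turn about z gives the same grasp; the last joint's range is limited). The gripper opens to 85 mm and grips with 20 to 120 N. Pads are 22 mm wide; open, the fingers measure 114 mm over their backs; the gripper's body (76 mm by 85 mm) begins 54 mm behind the grasp point. The pads swing forward as they close: fully open they stand 13 mm farther back than shut.
Start: joints at [-1.32, 0.477, 0.022, 1.555, -0.011, 1.109, -0.083], TCP at [0.237, 0.632, 0.231] pointing down, gripper open.
Joint ranges: [-2.96, 2.96], [-0.34, 2.1], [-1.41, 1.46], [0.24, 2.44], [-1.37, 4.51], [0.17, 1.92], [-2.96, 2.96]. Speed limits (rad/s): [2.39, 2.39, 3.14, 3.14, 3.14, 3.14, 3.14].

INTERFACE

Orientations are given as a unit quaternion [w, x, y, z].
In Python, from station import get_obs, cams, job, bot gives the robot as it stands.
- The arm moves only by the tool arm_command, never from a script. Its argument "rows" is a list that holds one entry, the list of rows, each a list of 5 numbers: the finger opening in mm, from 0 to 85.4, then the shift along the world's x, y, z in units of 60 mm (1.0 is 60 mm), then the turn about the world's z in units of 0.08 rad (1.0 is 0.08 rad). In form: [[[grip, x, y, z, turn], ...]]. A call has exactly 10 rows; each row shifts and turns the commanded pose from where the row before left it; what a row does not reach is not made up. A row lasts 1/8 s, in which the tool goes at most 62.5 mm and 10.7 degrees, less where a joint would pass 70% of its speed; a pose out of reach is approached as far as the arm can. A call with a number of a shift or a turn outside -1 to 1 is refused whole. A call with a gripper value outside its range is refused whole. The fingers move at their own pace and stop on an object; "newtons" is the grip in N (left out, the last holds). Time passes only in rows, so rows that do not move let the fingers close, or fill a call up. It gives the time, the measured TCP pose, the force, the opening and the grip force at its end, in the units of the state.
- get_obs(): the state, without advancing time (a new reading comes with each control period).
- cams.read_camera(name): name is "scene" or "top" or "wrist"; returns the picture (480x640x3 uint8, red, green, blue); there is no depth.
- cams.camera_params(name): a dict with "K" (3x3 intrinsics, pixels), "extrinsics" (4x4, takes a point from camera to world coordinates). Camera axes: x right, y down, z forward; pixel columns grow to the right and rows downward; lengths in m; the calibration is good to about 2 mm. A picture is of the moment at which its call begins: read the wrist's pose just before it. camera_params takes no time and is no camera call; for the wrist camera it gives the pose at the moment of the call.
- job.hand_in(): hands the job in; it is judged then, once.
The state is a dict: "t": time; "q": joint angles; "joint_vel": joint speeds; "joint_torque": joint torques, N m; "eef_pos": TCP position; "tool_rot": TCP orientation; "contact_force": force on the tool from outside, world axes, zero at the start; "torque": the same for the moment, N m; "gripper_width": opening from 0.0 (shut) to 1.0 (fully open); "grasp_force": force on a finger pad.
Only numpy, scipy, OpenCV 4.12 (cv2) and the standard library are available. Lean on these libraries where they do the work, as an engineer would, in place of code of your own. Each camera call takes 0.05 s, during which the arm holds its last target. There are 200 camera calls.

TASK

Scrub out the oblong canister that leans in the drain rack: take the flat-headed brush by its handle out of the pot, turn it so that the flat head matches the canister's mouth, and push it along the canister's slant right down to the bottom three times, drawing it back up past the middle of the canister before each new push. Then lower the brush into its pot again and let go, with the canister still sitting in its rack. Do not let go of the brush high up, and do not knock over the tall white bottle that stands between pot and rack.

Things in the scene. Friction and masses are not known exactly. Their poses are not given: they have to be found in the camera images.
- brush: Loose flat-headed scrubbing brush, 200 mm long, about 120 g. Origin: centre of the flat tip of its head; z runs from tip to handle (up, as it stands in the pot), x is the head's thin way, y its wide way. Head: rigid, 24 (x) by 50 (y) mm, z 0 to 60 mm, plus 1.5 mm of yielding bristle. Steel stem, 10 mm thick, z 60 to 115 mm. Its y starts within 35 degrees of world y.
- brush_grip (a point): Point on the brush's axis, 160 mm from the tip, midway along its straight square white handle (24 by 24 mm, sides parallel to the head's x and y, from 115 to 200 mm from the tip). Grip it here from above, along the brush's axis, across either pair of sides. Axes as the brush's.
- pot: Round white ceramic pot for the brush, fixed to the worktop: 76 mm outside and 68 mm inside diameter, 80 mm high, inner floor 6 mm above the worktop. Origin: centre of its underside, z up. It stands left or right of the robot's centre line, the rack on the other side. The brush fits in at any twist with about 6 mm to spare and may lean when let go.
- canister: Loose open canister, white plastic, about 350 g. Oblong: outside 50 (x) by 78 (y) mm, inside 44 by 72 mm, 115 mm long, walls and floor 3 mm. Origin: centre of its underside; z runs along its axis to the mouth. It leans 30 degrees from vertical in the rack, mouth towards the robot's side. The brush head goes in only with its wide way along the canister's y (either way round).
- rack: Steel drain rack fixed to the worktop, base 130 by 110 mm, about 85 mm high: a sloping plate under the canister's robot side, a ledge under its bottom, low guides 3 mm off its sides. Origin: on the worktop below the centre of the canister's underside; z up, x away from the robot; the canister's mouth leans towards -x. Yaw within 20 degrees of 0.
- rack_seat (a point): The point of the rack, 24 mm above its origin, where the centre of the canister's underside belongs; axes as the rack's (not tilted).
- softener: Bystander: loose white bottle, 72 mm diameter, 190 mm high, on the middle line of the worktop, just beyond the pot and rack. Origin: centre of its underside.
- dosing_cup: Bystander: small clear round cup, loose, 60 mm wide, 55 mm high, near the middle in front of the robot. Origin: centre of its underside. Nothing is asked of it.
Not all that is in view belongs to the job. There is more than one size of the brush; the job needs the largest.

How it is judged:
On the way, in this order (a step that is already met when the one before it is completed fails the run):
1. the brush is pushed down to the bottom of the canister (tip within 27 mm of its inner floor): first time (x of brush in the frame of canister between -0.022 and 0.022 m and y of brush in the frame of canister between -0.036 and 0.036 m and z of brush in the frame of canister between -0.003 and 0.03 m), for 0.1 s.
2. it is drawn up past the middle of the canister (tip more than 57 mm above the inner floor), in line with the canister (z of brush in the frame of canister above 0.06 m and x of brush in the frame of canister between -0.022 and 0.022 m and y of brush in the frame of canister between -0.036 and 0.036 m), for 0.1 s.
3. pushed down to the bottom again: second time (all of step 1), for 0.1 s.
4. drawn up past the middle again (all of step 2), for 0.1 s.
5. pushed down to the bottom: third time (all of step 3), for 0.1 s.
At the end, for the whole second after the job is handed in: The brush stands at rest head down in its pot (tip inside the pot and within 30 mm of the worktop, leaning less than 37 degrees), let go; the canister is at rest in its rack, within 12 mm of its seat and leaning between 22 and 38 degrees (horizontal distance between brush and pot below 0.034 m and z of brush in the frame of pot between 0 and 0.03 m and angle between brush's own z axis and vertical below 0.65 rad and linear speed of each of brush, canister below 0.03 m/s and distance between canister and rack_seat below 0.012 m and angle between canister's own z axis and vertical between 0.39 and 0.66 rad); the robot touches nothing.
It fails at once if the brush is let go while its tip is more than 70 mm above the worktop (contact force between the fingers and brush below 0.2 N and height (world z) of brush above 0.07 m).
It fails at once if the white bottle is knocked over (angle between softener's own z axis and vertical above 0.6 rad).
It also fails if it takes over 67 s, if anything falls off the work surface, if the arm or the gripper's body presses on something with over 40 N, if the wrist force passes 120 N, or if a joint passes its speed limit or range.

## Working session

There is one attempt and no reset: what is moved stays moved. The work goes in short steps, Python scripts to look and compute and a tool call to move; the robot and the scene stay as the last step left them, time stands still between calls to the robot, and variables do not carry over. Pictures are saved under pics/ and viewed, at most 10 in all, crops included, and the job is handed in when it is done.

Besides the shell and the picture viewer there is one more tool, called by a JSON object that holds its "fn" and its "kwargs", one argument or row to a line. arm_command: Moves the arm, as the interface text tells. Its arguments: {"type":"object","properties":{"rows":{"type":"array"},"newtons":{"type":"number"}},"required":["rows"]}

```bash
ls; mkdir -p pics
cat > h.py <<'E'
import numpy as np, cv2
from station import get_obs, cams, job, bot
def snap(n,f):
    P=cams.camera_params(n); im=cams.read_camera(n); cv2.imwrite(f'pics/{f}.png',cv2.cvtColor(im,cv2.COLOR_RGB2BGR)); return im,P
def px2w(n,u,v,z,P=None):
    P=P or cams.camera_params(n); K=np.array(P['K']);E=np.array(P['extrinsics'])
    d=E[:3,:3]@np.linalg.solve(K,[u,v,1.]); o=E[:3,3]; return o+d*(z-o[2])/d[2]
def w2px(n,p,P=None):
    P=P or cams.camera_params(n); K=np.array(P['K']);E=np.array(P['extrinsics'])
    c=K@(E[:3,:3].T@(np.array(p)-E[:3,3])); return c[:2]/c[2]
E
python3 - <<'E'
from h import *
np.set_printoptions(precision=3,suppress=True)
print(get_obs()); print(bot.grip_point_offset)
for n in ('scene','top'):
    im,P=snap(n,n+'0'); print(n,P['K'],P['extrinsics'])
E
```

```text
pics
{'t': 0.0, 'q': array([-1.32 ,  0.478,  0.022,  1.556, -0.012,  1.109, -0.083]), 'joint_vel': array([-0.001,  0.   , -0.001, -0.001,  0.001,  0.001, -0.   ]), 'joint_torque': array([  0.001, -59.647,   1.608, -28.119,   0.012,   0.01 ,   0.   ]), 'eef_pos': array([0.237, 0.631, 0.23 ]), 'tool_rot': array([-0.   ,  0.178,  0.984, -0.001]), 'contact_force': array([-0.227,  0.235, -0.217]), 'torque': array([-0.043,  0.003,  0.017]), 'grasp_force': 0.0, 'gripper_width': 1.001047417143167}
0.0187
scene [[571.619   0.    324.29 ]
 [  0.    571.619 242.734]
 [  0.      0.      1.   ]] [[-0.067  0.546 -0.835  1.441]
 [ 0.998  0.031 -0.059  0.026]
 [-0.006 -0.837 -0.547  0.656]
 [ 0.     0.     0.     1.   ]]
top [[469.658   0.    323.436]
 [  0.    469.658 240.301]
 [  0.      0.      1.   ]] [[ 0.141 -0.965  0.22   0.482]
 [-0.99  -0.137  0.033 -0.036]
 [-0.001 -0.222 -0.975  0.781]
 [ 0.     0.     0.     1.   ]]
```

View pics/top0.png

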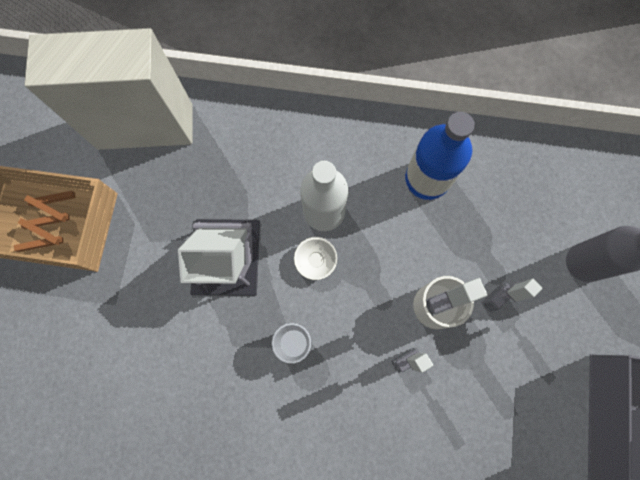

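View pics/scene0.png

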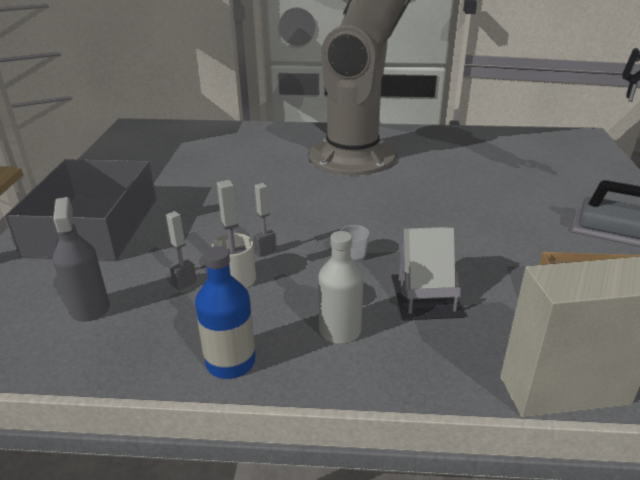

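The top view shows the rack with the canister at (215,257), the white bottle at (325,195), a clear cup at (292,343) and a white bowl at (315,259). The pot is at (443,303). There are three brush candidates, by handle top: (475,291), which stands in the pot, and the small ones at (424,362) and (533,288), which stand outside it. The one in the pot is the largest by handle size and length, so it should be the one meant. I'll confirm that in a crop.

Run:
```python
from h import *
im=cv2.imread('pics/top0.png')
a=cv2.resize(im[250:380,395:555],None,fx=4.9,fy=4.4,interpolation=cv2.INTER_CUBIC)
a=cv2.resize(im[260:340,400:500],(400,320),interpolation=cv2.INTER_CUBIC)
b=cv2.resize(im[210:300,170:270],(400,360),interpolation=cv2.INTER_CUBIC)
s=cv2.imread('pics/scene0.png')
c=cv2.resize(s[170:300,160:290],(400,400))[:240]
d=cv2.resize(s[210:330,380:480],(400,480))[:240]
o=np.zeros((600,800,3),np.uint8); o[:320,:400]=a;o[:360,400:]=b;o[360:,:400]=c;o[360:,400:]=d
cv2.imwrite('pics/crop1.png',o)
```

```text
(no output)
```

View pics/crop1.png

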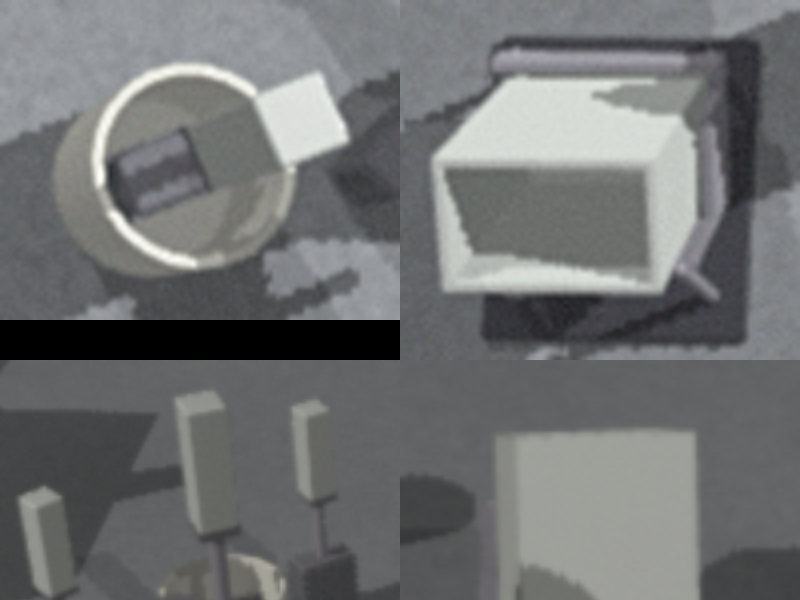

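Run:
```python
from h import *
np.set_printoptions(precision=4,suppress=True)
P=cams.camera_params('top')
f=lambda u,v,z:px2w('top',u,v,z,P)
H=np.array([f(400+u/4,260+v/4,.206) for u,v in [(255,93),(322,70),(349,135),(283,168)]])
print('handle top',H.mean(0),[np.linalg.norm(H[i]-H[i-1]) for i in range(4)])
for a,b in((0,1),(1,2),(2,3),(3,0)): d=H[b]-H[a]; print(np.degrees(np.arctan2(d[1],d[0])))
R=[f(400+u/4,260+v/4,.08) for u,v in [(93,166),(296,166),(190,62),(195,270)]]
print('pot',(R[0]+R[1])/2,(R[2]+R[3])/2,np.linalg.norm(R[0]-R[1]),np.linalg.norm(R[2]-R[3]))
C=np.array([f(170+u/4,210+v/4,z) for u,v,z in [(432,158,.136),(655,160,.136),(663,292,.111),(443,292,.111)]])
print('can',C,C.mean(0))
for a,b in((0,1),(3,2),(1,2),(0,3)): d=C[b]-C[a]; print(np.degrees(np.arctan2(d[1],d[0])),np.linalg.norm(d))
print('softener',f(323,172,.19),'cup',f(292,335,.055),'bowl',f(315,255,.04),'smallbr',f(424,362,.15),f(533,288,.15))
```

```text
handle top [ 0.5767 -0.2099  0.206 ] [np.float64(0.0240166571286827), np.float64(0.02229337289990983), np.float64(0.02115293684747096), np.float64(0.023180895795903815)]
-63.24653734264184
-153.20615431149656
123.82466216868987
25.092092008941176
pot [ 0.5734 -0.2097  0.08  ] [ 0.5738 -0.2089  0.08  ] 0.07542856711949397 0.07706729717795018
can [[ 0.6048  0.0472  0.136 ]
 [ 0.6152 -0.0304  0.136 ]
 [ 0.5729 -0.0396  0.111 ]
 [ 0.5618  0.0385  0.111 ]] [0.5887 0.0039 0.1235]
-82.4185037430185 0.078225335701602
-81.8879935619409 0.0788860796314014
-167.6932809321349 0.049977154845930453
-168.62573001988784 0.05056675352016326
softener [ 0.7073 -0.0021  0.19  ] cup [0.4926 0.015  0.055 ] bowl [ 0.6227 -0.0008  0.04  ] smallbr [ 0.4814 -0.1671  0.15  ] [ 0.5984 -0.3032  0.15  ]
```

Run:
```python
from h import *
np.set_printoptions(precision=4,suppress=True)
P=cams.camera_params('top')
f=lambda u,v,z:px2w('top',u,v,z,P)
C=np.array([f(170+(u-400)/4,210+v/4,z) for u,v,z in [(432,158,.136),(655,160,.136),(663,292,.111),(443,292,.111)]])
print('can',C,C.mean(0))
for a,b in((0,1),(3,2),(1,2),(0,3)): d=C[b]-C[a]; print(np.degrees(np.arctan2(d[1],d[0])),np.linalg.norm(d))
# scene check: mouth edges upper corners in scene crop d (495,433),(695,430) 
S=cams.camera_params('scene')
for q in C: print(w2px('scene',q,S))
```

```text
can [[0.5851 0.1862 0.136 ]
 [0.5954 0.1085 0.136 ]
 [0.5526 0.1024 0.111 ]
 [0.5415 0.1806 0.111 ]] [0.5686 0.1444 0.1235]
-82.4181128573371 0.07830817747509303
-81.88799356194096 0.07893469281509308
-171.86629025514515 0.049889408912359455
-172.68869967491608 0.05052142676691994
[451.7362 226.9474]
[406.918 228.75 ]
[401.2438 227.9833]
[444.1805 226.047 ]
```

Sizes match: the handle is 23 mm, the pot 76 mm, and the mouth 78 x 50 mm. The crop confirms that the brush in the pot is the largest. Its head's wide way runs at about 116°, and the canister's yaw is about 8°. I'm moving in above the brush.

{"fn": "arm_command", "kwargs": {
  "rows": [
    [[85, 0.5, -0.8, 0.2, -1], [85, 0.5, -0.8, 0.2, -1], [85, 0.5, -0.8, 0.2, -1], [85, 0.5, -0.8, 0.2, -1], [85, 0.5, -0.8, 0.2, -1], [85, 0.5, -0.8, 0.2, -1], [85, 0.5, -0.8, 0, -1], [85, 0.5, -0.8, 0, -1], [85, 0.5, -0.8, 0, -1], [85, 0.5, -0.8, 0, -1]]
  ],
  "newtons": 20
}}

```text
t: 1.35
eef_pos: [0.5375, 0.1504, 0.3032]
tool_rot: [-0.0, 0.549, 0.836, -0.0]
contact_force: [-0.1, 0.2, 0.9]
gripper_width: 0.993
grasp_force: 0.0
```

{"fn": "arm_command", "kwargs": {
  "rows": [
    [[85, 0.1, -0.6, 0, -1], [85, 0.1, -0.6, 0, -1], [85, 0.1, -0.6, 0, -1], [85, 0.1, -0.6, 0, -1], [85, 0.1, -0.6, 0, -1], [85, 0.1, -0.6, 0, -1], [85, 0, -0.6, 0, -1], [85, 0, -0.6, 0, -1], [85, 0, -0.6, 0, -1], [85, 0, -0.6, 0, -1]]
  ]
}}

```text
t: 2.6
eef_pos: [0.5727, -0.2089, 0.303]
tool_rot: [-0.0, 0.831, 0.557, -0.0]
contact_force: [0.4, 1.4, 0.7]
gripper_width: 0.993
grasp_force: 0.0
```

{"fn": "arm_command", "kwargs": {
  "rows": [
    [[85, 0, 0, 0, -1], [85, 0, 0, 0, -1], [85, 0, 0, 0, -1], [85, 0, 0, 0, -1], [85, 0, 0, 0, -1], [85, 0, 0, 0, -1], [85, 0, 0, 0, -1], [85, 0, 0, 0, -1], [85, 0, 0, 0, -1], [85, 0, 0, 0, -0.2]]
  ]
}}

```text
t: 3.85
eef_pos: [0.5728, -0.2077, 0.3029]
tool_rot: [-0.0, 0.975, 0.222, -0.0]
contact_force: [0.3, -0.4, 0.5]
gripper_width: 0.997
grasp_force: 0.0
```

{"fn": "arm_command", "kwargs": {
  "rows": [
    [[85, 0.05, -0.03, -0.3, 0], [85, 0, 0, -0.3, 0], [85, 0, 0, -0.3, 0], [85, 0, 0, -0.3, 0], [85, 0, 0, -0.3, 0], [85, 0, 0, -0.3, 0], [85, 0, 0, -0.3, 0], [85, 0, 0, -0.3, 0], [85, 0, 0, -0.2, 0], [85, 0, 0, 0, 0]]
  ]
}}

```text
t: 5.1
eef_pos: [0.5755, -0.2096, 0.1463]
tool_rot: [-0.0, 0.975, 0.221, -0.001]
contact_force: [0.2, -0.2, 0.7]
gripper_width: 0.995
grasp_force: 0.0
```

{"fn": "arm_command", "kwargs": {
  "rows": [
    [[0, 0, 0, 0, 0], [0, 0, 0, 0, 0], [0, 0, 0, 0, 0], [0, 0, 0, 0, 0], [0, 0, 0, 0, 0], [0, 0, 0, 0, 0], [0, 0, 0, 0, 0], [0, 0, 0, 0, 0], [0, 0, 0, 0, 0], [0, 0, 0, 0, 0]]
  ],
  "newtons": 20
}}

```text
t: 6.35
eef_pos: [0.5763, -0.2097, 0.1476]
tool_rot: [-0.0, 0.975, 0.222, 0.0]
contact_force: [-0.0, 1.4, 5.4]
gripper_width: 0.275
grasp_force: 29.4
```

{"fn": "arm_command", "kwargs": {
  "rows": [
    [[0, 0, 0, 0.15, 0], [0, 0, 0, 0.15, 0], [0, 0, 0, 0.15, 0], [0, 0, 0, 0.12, 0], [0, 0, 0, 0, 0], [0, -0.1, -0.05, 0, 0], [0, -0.1, -0.05, 0, 0], [0, -0.1, -0.05, -0.02, 0], [0, -0.1, -0.05, -0.02, 0], [0, -0.1, -0.05, -0.03, 0]]
  ]
}}

```text
t: 7.6
eef_pos: [0.546, -0.2235, 0.1774]
tool_rot: [-0.001, 0.975, 0.222, 0.0]
contact_force: [-0.8, 5.8, 2.3]
gripper_width: 0.28
grasp_force: 29.1
```

{"fn": "arm_command", "kwargs": {
  "rows": [
    [[0, -0.1, -0.05, -0.03, 0], [0, -0.1, -0.05, -0.03, 0], [0, -0.1, -0.05, -0.04, 0], [0, -0.1, -0.05, -0.05, 0], [0, -0.1, -0.05, -0.05, 0], [0, -0.1, -0.05, -0.06, 0], [0, -0.06, -0.03, -0.03, 0], [0, 0, 0, 0, 0], [0, 0, 0, 0, 0], [0, 0, 0, 0, 0]]
  ]
}}

```text
t: 8.85
eef_pos: [0.5056, -0.2433, 0.1597]
tool_rot: [-0.001, 0.975, 0.222, -0.0]
contact_force: [-1.1, 5.7, 2.9]
gripper_width: 0.28
grasp_force: 31.9
```

Run:
```python
from h import *
im,P=snap('scene','s1'); im2,P=snap('top','t1')
a=cv2.resize(im[150:300,150:310],(640,600))[:, :400]; 
o=np.hstack([cv2.resize(im[150:300,150:310],(400,375)),cv2.resize(im2[240:390,380:540],(400,375))])
cv2.imwrite('pics/c2.png',cv2.cvtColor(o,cv2.COLOR_RGB2BGR))
```

```text
(no output)
```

View pics/c2.png

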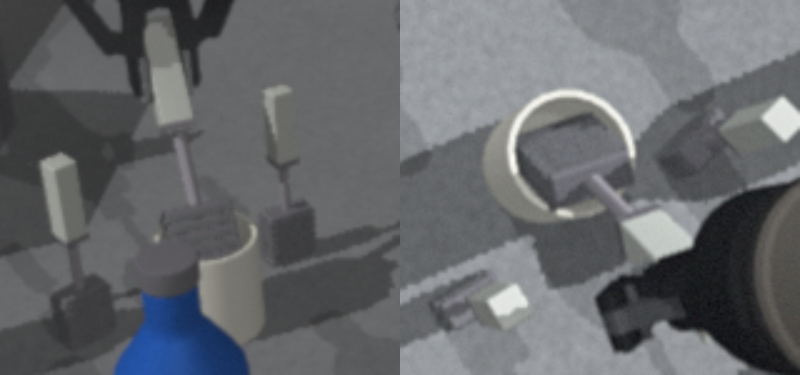

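The view shows the brush leaned about 30°, with its handle towards the robot and its head still inside the pot rim at (570,160) in the crop. I'll grip harder, lift and turn.

{"fn": "arm_command", "kwargs": {
  "rows": [
    [[0, 0, 0, 0, 0], [0, 0, 0, 0, 0], [0, 0, 0, 0, 0], [0, 0, 0, 0.2, 0], [0, 0, 0, 0.3, 0], [0, 0, 0, 0.3, 0], [0, 0, 0, 0.3, 0], [0, 0, 0, 0.3, 0], [0, 0, 0, 0.3, 0], [0, 0, 0, 0.3, 0]]
  ],
  "newtons": 100
}}

```text
t: 10.2
eef_pos: [0.5065, -0.2446, 0.2812]
tool_rot: [0.0, 0.975, 0.222, 0.0]
contact_force: [0.3, -0.3, -2.6]
gripper_width: 0.271
grasp_force: 96.2
```

{"fn": "arm_command", "kwargs": {
  "rows": [
    [[0, 0, 0, 0.2, -0.7], [0, 0, 0, 0.2, -0.8], [0, 0, 0, 0.1, -0.8], [0, 0, 0, 0, -0.8], [0, 0, 0, 0, -0.8], [0, 0, 0, 0, 0], [0, 0, 0, 0, 0], [0, 0, 0, 0, 0], [0, 0, 0, 0, 0], [0, 0, 0, 0, 0]]
  ]
}}

```text
t: 11.45
eef_pos: [0.5064, -0.2446, 0.3099]
tool_rot: [-0.0, 0.998, 0.067, 0.0]
contact_force: [0.4, 0.2, -1.7]
gripper_width: 0.269
grasp_force: 96.3
```

Run:
```python
from h import *
im,P=snap('scene','s2'); im2,P=snap('top','t2')
o=np.hstack([cv2.resize(im[60:260,120:320],(400,400)),cv2.resize(im2[210:410,390:590],(400,400))])
cv2.imwrite('pics/c3.png',cv2.cvtColor(o,cv2.COLOR_RGB2BGR))
```

```text
(no output)
```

View pics/c3.png

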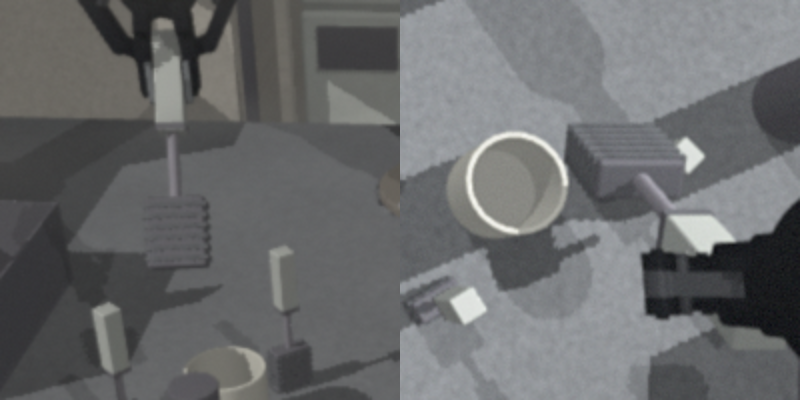

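```bash
cat >> h.py <<'E'
def tri(ut,us):
    A=[];b=[]
    for n,u in(('top',ut),('scene',us)):
        P=cams.camera_params(n);K=np.array(P['K']);E=np.array(P['extrinsics'])
        M=K@np.linalg.inv(E)[:3]
        for i in(0,1): r=u[i]*M[2]-M[i]; A.append(r[:3]); b.append(-r[3])
    return np.linalg.lstsq(np.array(A),np.array(b),rcond=None)[0]
E
python3 - <<'E'
from h import *
np.set_printoptions(precision=4,suppress=True)
a=tri((495,272.5),(209.3,193.5)); b=tri((511.3,292.5),(208.5,158.5)); v=b-a
print(a,b,v,np.linalg.norm(v))
y=np.radians(7.9);d=np.array([np.cos(y),np.sin(y),0])
print('lean',np.degrees(np.arctan2(-v@d,v[2])))
e=get_obs()['eef_pos']; g=e+[0,0,.0187]
for th in (28,30,32,34):
    t=np.radians(th); ax=-np.sin(t)*d+[0,0,np.cos(t)]; ex=np.cos(t)*d+[0,0,np.sin(t)]
    for s in(.16,.155):
        tip=g-s*ax; print(th,s,tip,tip+.012*ex-a)
        for n in('top','scene'): print('   ',n,w2px(n,tip+.012*ex),w2px(n,tip+.012*ex+.06*ax))
E
```

```text
[ 0.6014 -0.2308  0.1988] [ 0.5707 -0.2335  0.249 ] [-0.0307 -0.0027  0.0503] 0.05896398293415245
lean 31.50301712213165
28 0.16 [ 0.5808 -0.2343  0.1873] [-0.0101 -0.002  -0.0058]
    top [491.3617 281.4727] [509.4276 299.7718]
    scene [208.369  193.2193] [206.3464 157.8366]
28 0.155 [ 0.5785 -0.2346  0.1917] [-0.0125 -0.0023 -0.0014]
    top [492.7309 282.8596] [511.1118 301.4777]
    scene [208.2013 190.2858] [206.1768 154.8701]
30 0.16 [ 0.5856 -0.2336  0.19  ] [-0.0055 -0.0014 -0.0027]
    top [491.9306 277.4283] [509.9154 297.0693]
    scene [207.8863 192.9223] [206.0313 157.4293]
30 0.155 [ 0.5832 -0.2339  0.1944] [-0.008  -0.0017  0.0016]
    top [493.2946 278.9179] [511.5906 298.8989]
    scene [207.7322 189.9739] [205.8761 154.4604]
32 0.16 [ 0.5904 -0.2329  0.1929] [-0.001  -0.0007  0.0005]
    top [492.5552 273.4244] [510.4448 294.4085]
    scene [207.3933 192.5066] [205.7113 156.9473]
32 0.155 [ 0.5877 -0.2333  0.1972] [-0.0036 -0.0011  0.0048]
    top [493.913  275.0171] [512.1096 296.3613]
    scene [207.2533 189.5469] [205.571  153.9798]
34 0.16 [ 0.595  -0.2323  0.196 ] [ 0.0034 -0.0001  0.0039]
    top [493.2358 269.4626] [511.0158 291.7911]
    scene [206.8903 191.9707] [205.387  156.3904]
34 0.155 [ 0.5922 -0.2327  0.2001] [ 0.0007 -0.0005  0.0081]
    top [494.5865 271.1589] [512.6688 293.867 ]
    scene [206.7649 189.0033] [205.2618 153.4281]
```

Lean measured at about 32°, and the tip offset from the TCP is (0.084, 0.012, -0.117). Next I go to a point on the canister's axis above its mouth.

{"fn": "arm_command", "kwargs": {
  "rows": [
    [[0, -0.08, 0.5, 0, 0], [0, -0.08, 0.7, 0, 0], [0, -0.08, 0.7, 0, 0], [0, -0.08, 0.7, 0, 0], [0, -0.08, 0.7, 0, 0], [0, -0.08, 0.7, 0, 0], [0, -0.08, 0.7, 0, 0], [0, -0.08, 0.7, -0.13, 0], [0, -0.08, 0.5, -0.15, 0], [0, -0.05, 0.35, -0.15, 0]]
  ]
}}

```text
t: 12.8
eef_pos: [0.46, 0.1319, 0.2838]
tool_rot: [-0.0, 0.998, 0.068, 0.0]
contact_force: [-0.0, 0.4, -1.1]
gripper_width: 0.271
grasp_force: 96.6
```

{"fn": "arm_command", "kwargs": {
  "rows": [
    [[0, 0, 0, 0, 0], [0, 0, 0, 0, 0], [0, 0.1, 0.014, -0.173, 0], [0, 0.1, 0.014, -0.173, 0], [0, 0.05, 0.01, -0.087, 0], [0, 0, 0, 0, 0], [0, 0, 0, 0, 0], [0, 0, 0, 0, 0], [0, 0, 0, 0, 0], [0, 0, 0, 0, 0]]
  ]
}}

```text
t: 14.05
eef_pos: [0.4752, 0.1328, 0.2583]
tool_rot: [-0.0, 0.998, 0.067, 0.0]
contact_force: [-0.4, -0.2, -1.2]
gripper_width: 0.265
grasp_force: 96.6
```

Run:
```python
from h import *
im,P=snap('scene','s3'); im2,P=snap('top','t3')
o=np.hstack([cv2.resize(im[140:320,360:540],(400,400)),cv2.resize(im2[190:340,150:300],(400,400))])
cv2.imwrite('pics/c4.png',cv2.cvtColor(o,cv2.COLOR_RGB2BGR))
```

```text
(no output)
```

View pics/c4.png

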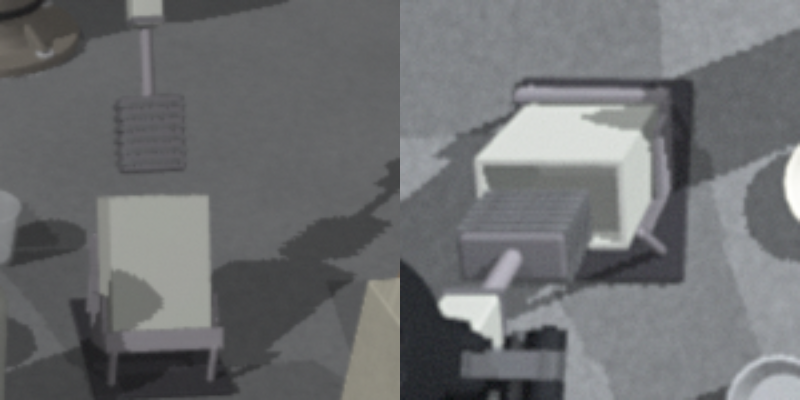

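Run:
```python
from h import *
np.set_printoptions(precision=4,suppress=True)
b=tri((199.1,261.2),(428.2,217)); c=tri((207.2,250.7),(432,228.2))
y=np.radians(7.9);d=np.array([np.cos(y),np.sin(y),0]);w=np.array([-np.sin(y),np.cos(y),0])
t=np.radians(30); ax=-np.sin(t)*d+[0,0,np.cos(t)]; ex=np.cos(t)*d+[0,0,np.sin(t)]
v=b-c; print(b,c,'along',v@ax,'x',v@ex,'(want -.013)','y',v@w)
for n,p in(('top',b),('scene',b),('top',c),('scene',c)): print(n,w2px(n,p))
```

```text
[0.5712 0.1476 0.147 ] [0.5896 0.1495 0.1343] along 0.020190133084421337 x -0.009624451076918995 (want -.013) y 0.000639979894575185
top [200.969 261.523]
scene [429.1955 216.7732]
top [204.5366 250.2208]
scene [430.5314 228.5122]
```

The top and scene views agree that the brush is aligned in y (0.6 mm), and it sits 3 mm high in x. I'll correct x a little and enter.

{"fn": "arm_command", "kwargs": {
  "rows": [
    [[0, -0.04, 0, -0.02, 0], [0, 0.05, 0.007, -0.087, 0], [0, 0.05, 0.007, -0.087, 0], [0, 0.05, 0.007, -0.087, 0], [0, 0.05, 0.007, -0.087, 0], [0, 0.05, 0.007, -0.087, 0], [0, 0.05, 0.007, -0.087, 0], [0, 0.05, 0.007, -0.087, 0], [0, 0.05, 0.007, -0.087, 0], [0, 0, 0, 0, 0]]
  ]
}}

```text
t: 15.4
eef_pos: [0.4968, 0.136, 0.2147]
tool_rot: [0.0, 0.998, 0.067, -0.0]
contact_force: [0.5, 0.2, -1.2]
gripper_width: 0.266
grasp_force: 96.6
```

{"fn": "arm_command", "kwargs": {
  "rows": [
    [[0, 0.05, 0.007, -0.087, 0], [0, 0.05, 0.007, -0.087, 0], [0, 0.05, 0.007, -0.087, 0], [0, 0.05, 0.007, -0.087, 0], [0, 0.05, 0.007, -0.087, 0], [0, 0.05, 0.007, -0.087, 0], [0, 0.05, 0.007, -0.087, 0], [0, 0.05, 0.007, -0.087, 0], [0, 0.05, 0.007, -0.087, 0], [0, 0, 0, 0, 0]]
  ]
}}

```text
t: 16.65
eef_pos: [0.5238, 0.1397, 0.1677]
tool_rot: [0.0, 0.998, 0.067, -0.0]
contact_force: [0.5, -0.6, -1.8]
gripper_width: 0.269
grasp_force: 96.6
```

{"fn": "arm_command", "kwargs": {
  "rows": [
    [[0, 0.05, 0.007, -0.087, 0], [0, 0.05, 0.007, -0.087, 0], [0, 0.05, 0.007, -0.087, 0], [0, 0, 0, 0, 0], [0, 0, 0, 0, 0], [0, 0, 0, 0, 0], [0, 0, 0, 0, 0], [0, 0, 0, 0, 0], [0, 0, 0, 0, 0], [0, 0, 0, 0, 0]]
  ]
}}

```text
t: 17.9
eef_pos: [0.5328, 0.1411, 0.1525]
tool_rot: [-0.0, 0.998, 0.067, 0.0]
contact_force: [0.3, -0.3, -1.1]
gripper_width: 0.267
grasp_force: 96.6
```

{"fn": "arm_command", "kwargs": {
  "rows": [
    [[0, 0.017, 0.002, -0.03, 0], [0, 0, 0, 0, 0], [0, 0.017, 0.002, -0.03, 0], [0, 0, 0, 0, 0], [0, 0.017, 0.002, -0.03, 0], [0, 0, 0, 0, 0], [0, 0.017, 0.002, -0.03, 0], [0, 0, 0, 0, 0], [0, 0, 0, 0, 0], [0, 0, 0, 0, 0]]
  ]
}}

```text
t: 19.15
eef_pos: [0.5369, 0.1416, 0.1453]
tool_rot: [-0.0, 0.998, 0.067, 0.0]
contact_force: [-0.3, -0.1, -1.1]
gripper_width: 0.268
grasp_force: 96.6
```

{"fn": "arm_command", "kwargs": {
  "rows": [
    [[0, 0.017, 0.002, -0.03, 0], [0, 0, 0, 0, 0], [0, 0.017, 0.002, -0.03, 0], [0, 0, 0, 0, 0], [0, 0, 0, 0, 0], [0, 0, 0, 0, 0], [0, 0, 0, 0, 0], [0, 0, 0, 0, 0], [0, 0, 0, 0, 0], [0, 0, 0, 0, 0]]
  ]
}}

```text
t: 20.4
eef_pos: [0.5381, 0.1418, 0.1435]
tool_rot: [-0.001, 0.998, 0.067, -0.001]
contact_force: [-13.3, -0.2, 24.9]
gripper_width: 0.268
grasp_force: 100.3
```

Floor contact was felt along the axis, so the first push is done. Next come the draws and the second and third pushes.

{"fn": "arm_command", "kwargs": {
  "rows": [
    [[0, -0.085, -0.012, 0.148, 0], [0, -0.085, -0.012, 0.148, 0], [0, -0.085, -0.012, 0.148, 0], [0, -0.085, -0.012, 0.148, 0], [0, -0.085, -0.012, 0.148, 0], [0, -0.085, -0.012, 0.148, 0], [0, -0.085, -0.012, 0.148, 0], [0, -0.085, -0.012, 0.148, 0], [0, 0, 0, 0, 0], [0, 0, 0, 0, 0]]
  ]
}}

```text
t: 21.65
eef_pos: [0.4981, 0.1362, 0.2127]
tool_rot: [-0.0, 0.998, 0.067, 0.0]
contact_force: [0.5, -0.3, -1.5]
gripper_width: 0.262
grasp_force: 96.6
```

{"fn": "arm_command", "kwargs": {
  "rows": [
    [[0, 0.079, 0.011, -0.137, 0], [0, 0.079, 0.011, -0.137, 0], [0, 0.079, 0.011, -0.137, 0], [0, 0.079, 0.011, -0.137, 0], [0, 0.079, 0.011, -0.137, 0], [0, 0.079, 0.011, -0.137, 0], [0, 0.079, 0.011, -0.137, 0], [0, 0.079, 0.011, -0.137, 0], [0, 0, 0, 0, 0], [0, 0, 0, 0, 0]]
  ]
}}

```text
t: 22.9
eef_pos: [0.5361, 0.1413, 0.1471]
tool_rot: [0.0, 0.998, 0.067, 0.0]
contact_force: [-1.0, -0.8, -1.3]
gripper_width: 0.268
grasp_force: 96.6
```

{"fn": "arm_command", "kwargs": {
  "rows": [
    [[0, 0, 0, 0, 0], [0, -0.079, -0.011, 0.137, 0], [0, -0.079, -0.011, 0.137, 0], [0, -0.079, -0.011, 0.137, 0], [0, -0.079, -0.011, 0.137, 0], [0, -0.079, -0.011, 0.137, 0], [0, -0.079, -0.011, 0.137, 0], [0, -0.079, -0.011, 0.137, 0], [0, -0.079, -0.011, 0.137, 0], [0, 0, 0, 0, 0]]
  ]
}}

```text
t: 24.15
eef_pos: [0.4982, 0.1362, 0.2134]
tool_rot: [-0.0, 0.998, 0.067, 0.0]
contact_force: [0.6, -0.1, -0.4]
gripper_width: 0.267
grasp_force: 96.6
```

{"fn": "arm_command", "kwargs": {
  "rows": [
    [[0, 0, 0, 0, 0], [0, 0.079, 0.011, -0.137, 0], [0, 0.079, 0.011, -0.137, 0], [0, 0.079, 0.011, -0.137, 0], [0, 0.079, 0.011, -0.137, 0], [0, 0.079, 0.011, -0.137, 0], [0, 0.079, 0.011, -0.137, 0], [0, 0.079, 0.011, -0.137, 0], [0, 0.079, 0.011, -0.137, 0], [0, 0, 0, 0, 0]]
  ]
}}

```text
t: 25.4
eef_pos: [0.536, 0.1413, 0.1463]
tool_rot: [0.0, 0.998, 0.067, -0.0]
contact_force: [-0.4, 0.2, -1.1]
gripper_width: 0.269
grasp_force: 96.6
```

{"fn": "arm_command", "kwargs": {
  "rows": [
    [[0, 0, 0, 0, 0], [0, 0, 0, 0, 0], [0, 0, 0, 0, 0], [0, -0.079, -0.011, 0.137, 0], [0, -0.079, -0.011, 0.137, 0], [0, -0.079, -0.011, 0.137, 0], [0, -0.079, -0.011, 0.137, 0], [0, -0.079, -0.011, 0.137, 0], [0, -0.079, -0.011, 0.137, 0], [0, 0, 0, 0, 0]]
  ]
}}

```text
t: 26.65
eef_pos: [0.5077, 0.1376, 0.197]
tool_rot: [-0.0, 0.998, 0.067, 0.0]
contact_force: [-0.4, 0.3, -1.6]
gripper_width: 0.271
grasp_force: 96.6
```

All three pushes are done. I'll draw out fully and go back to the known safe pose over the pot.

{"fn": "arm_command", "kwargs": {
  "rows": [
    [[0, -0.105, -0.015, 0.185, 0], [0, -0.105, -0.015, 0.185, 0], [0, -0.105, -0.015, 0.185, 0], [0, -0.105, -0.015, 0.185, 0], [0, -0.105, -0.015, 0.185, 0], [0, -0.105, -0.015, 0.185, 0], [0, -0.105, -0.015, 0.185, 0], [0, -0.105, -0.015, 0.185, 0], [0, 0, 0, 0.2, 0], [0, 0, 0, 0.2, 0]]
  ]
}}

```text
t: 27.9
eef_pos: [0.4573, 0.1303, 0.3101]
tool_rot: [-0.0, 0.998, 0.067, 0.0]
contact_force: [0.0, -0.4, -0.9]
gripper_width: 0.266
grasp_force: 96.5
```

{"fn": "arm_command", "kwargs": {
  "rows": [
    [[0, 0.08, -0.5, 0, 0], [0, 0.08, -0.7, 0, 0.3], [0, 0.08, -0.7, 0, 0.4], [0, 0.08, -0.7, 0, 0.4], [0, 0.08, -0.7, 0, 0.4], [0, 0.08, -0.7, 0, 0.5], [0, 0.08, -0.7, 0, 0.5], [0, 0.08, -0.7, 0, 0.5], [0, 0.08, -0.5, 0, 0.5], [0, 0.08, -0.35, 0, 0.4]]
  ]
}}

```text
t: 29.15
eef_pos: [0.5053, -0.2466, 0.3094]
tool_rot: [0.0, 0.975, 0.221, -0.0]
contact_force: [-0.5, -0.1, -1.3]
gripper_width: 0.269
grasp_force: 96.5
```

{"fn": "arm_command", "kwargs": {
  "rows": [
    [[0, 0, 0, 0, 0], [0, 0, 0, 0, 0], [0, 0, 0, 0, 0], [0, 0, 0, 0, 0], [0, 0, 0, 0, 0], [0, 0, 0, 0, 0], [0, 0, 0, 0, 0], [0, 0, 0, 0, 0], [0, 0, 0, 0, 0], [0, 0, 0, 0, 0]]
  ]
}}

```text
t: 30.4
eef_pos: [0.5052, -0.2448, 0.3091]
tool_rot: [0.0, 0.975, 0.221, -0.0]
contact_force: [-0.9, 1.0, -1.6]
gripper_width: 0.268
grasp_force: 96.7
```

Run:
```python
from h import *
im,P=snap('scene','s4'); im2,P=snap('top','t4')
o=np.vstack([np.hstack([cv2.resize(im[100:300,140:340],(300,300)),cv2.resize(im2[210:410,390:590],(300,300))]),
 np.hstack([cv2.resize(im[180:330,360:510],(300,300)),cv2.resize(im2[180:330,150:300],(300,300))])])
cv2.imwrite('pics/c5.png',cv2.cvtColor(o,cv2.COLOR_RGB2BGR))
```

```text
(no output)
```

View pics/c5.png

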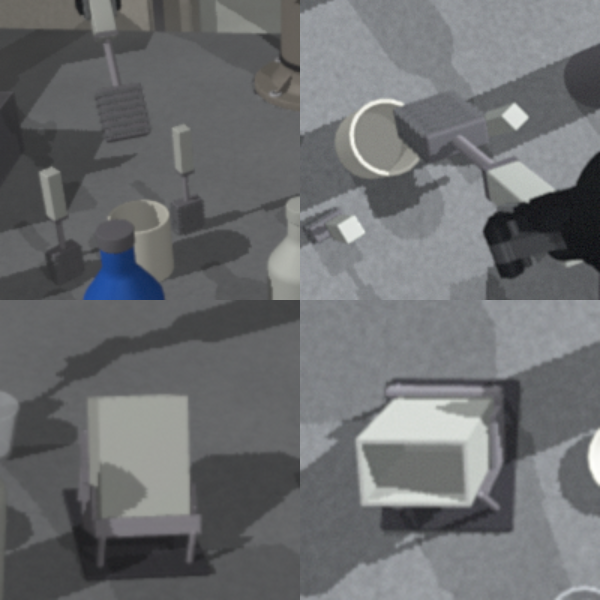

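The canister still sits in its rack, and the brush hangs above the pot as it did after the lift. I'm lowering it back the same way.

{"fn": "arm_command", "kwargs": {
  "rows": [
    [[0, 0.02, 0, -0.25, 0], [0, 0, 0, -0.25, 0], [0, 0, 0, -0.25, 0], [0, 0, 0, -0.25, 0], [0, 0, 0, -0.25, 0], [0, 0, 0, -0.25, 0], [0, 0, 0, -0.25, 0], [0, 0, 0, -0.25, 0], [0, 0, 0, 0, 0], [0, 0, 0, 0, 0]]
  ]
}}

```text
t: 31.75
eef_pos: [0.505, -0.2444, 0.1882]
tool_rot: [-0.001, 0.975, 0.222, -0.001]
contact_force: [-4.1, 0.4, -2.6]
gripper_width: 0.27
grasp_force: 96.0
```

{"fn": "arm_command", "kwargs": {
  "rows": [
    [[0, 0, 0, -0.1, 0], [0, 0, 0, -0.1, 0], [0, 0, 0, -0.1, 0], [0, 0, 0, -0.1, 0], [0, 0, 0, 0, 0], [0, 0, 0, 0, 0], [0, 0, 0, 0, 0], [0, 0, 0, 0, 0], [0, 0, 0, 0, 0], [0, 0, 0, 0, 0]]
  ]
}}

```text
t: 33.0
eef_pos: [0.5057, -0.2437, 0.1646]
tool_rot: [-0.001, 0.975, 0.222, -0.001]
contact_force: [-4.2, 3.4, -4.8]
gripper_width: 0.269
grasp_force: 95.6
```

{"fn": "arm_command", "kwargs": {
  "rows": [
    [[0, 0, 0, 0, 0], [0, 0, 0, 0, 0], [0, 0.08, 0.04, 0.04, 0], [0, 0.1, 0.05, 0.05, 0], [0, 0.1, 0.05, 0.05, 0], [0, 0.1, 0.05, 0.04, 0], [0, 0.1, 0.05, 0.03, 0], [0, 0.1, 0.05, 0.03, 0], [0, 0.1, 0.05, 0.02, 0], [0, 0.1, 0.05, 0.02, 0]]
  ],
  "newtons": 20
}}

```text
t: 34.25
eef_pos: [0.5514, -0.2212, 0.1819]
tool_rot: [-0.001, 0.975, 0.221, -0.002]
contact_force: [-8.9, 2.9, 2.2]
gripper_width: 0.269
grasp_force: 97.7
```

{"fn": "arm_command", "kwargs": {
  "rows": [
    [[0, 0.1, 0.05, 0.01, 0], [0, 0.1, 0.05, 0, 0], [0, 0.1, 0.05, 0, 0], [0, 0.08, 0.04, 0, 0], [0, 0, 0, 0, 0], [0, 0, 0, -0.08, 0], [0, 0, 0, -0.08, 0], [0, 0, 0, -0.08, 0], [0, 0, 0, -0.08, 0], [0, 0, 0, 0, 0]]
  ]
}}

```text
t: 35.5
eef_pos: [0.5749, -0.2091, 0.1628]
tool_rot: [-0.001, 0.975, 0.221, -0.001]
contact_force: [-5.4, 2.2, -2.7]
gripper_width: 0.267
grasp_force: 97.5
```

Run:
```python
from h import *
im,P=snap('scene','s5'); im2,P=snap('top','t5')
o=np.hstack([cv2.resize(im[140:300,150:310],(400,400)),cv2.resize(im2[230:390,390:550],(400,400))])
cv2.imwrite('pics/c6.png',cv2.cvtColor(o,cv2.COLOR_RGB2BGR))
```

```text
(no output)
```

View pics/c6.png

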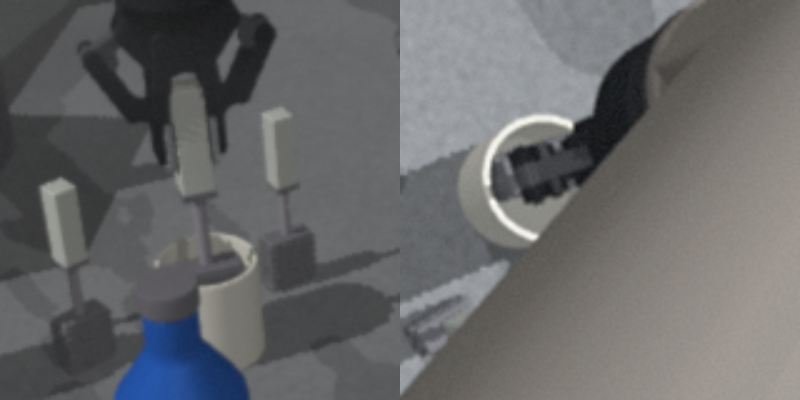

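The brush is nearly upright, with its head mostly inside the pot at (210,265) in the crop. I'll lower it the last 14 mm, open, and rise straight up.

{"fn": "arm_command", "kwargs": {
  "rows": [
    [[0, 0, 0, -0.08, 0], [0, 0, 0, -0.08, 0], [0, 0, 0, -0.06, 0], [0, 0, 0, 0, 0], [0, 0, 0, 0, 0], [40, 0, 0, 0, 0], [60, 0, 0, 0, 0], [85, 0, 0, 0, 0], [85, 0, 0, 0, 0], [85, 0, 0, 0, 0]]
  ]
}}

```text
t: 36.85
eef_pos: [0.5762, -0.2101, 0.1502]
tool_rot: [0.0, 0.975, 0.221, 0.0]
contact_force: [0.6, -0.0, 0.7]
gripper_width: 0.997
grasp_force: 0.0
```

{"fn": "arm_command", "kwargs": {
  "rows": [
    [[85, 0, 0, 0, 0], [85, 0, 0, 0, 0], [85, 0, 0, 0.2, 0], [85, 0, 0, 0.3, 0], [85, 0, 0, 0.4, 0], [85, 0, 0, 0.4, 0], [85, 0, 0, 0.4, 0], [85, 0, 0, 0.4, 0], [85, 0, 0, 0.4, 0], [85, 0, 0, 0.4, 0]]
  ]
}}

```text
t: 38.1
eef_pos: [0.5759, -0.2104, 0.3265]
tool_rot: [0.0, 0.975, 0.221, 0.001]
contact_force: [-0.5, -0.4, 0.7]
gripper_width: 0.995
grasp_force: 0.0
```

{"fn": "arm_command", "kwargs": {
  "rows": [
    [[85, 0, 0.5, 0.1, 0], [85, 0, 0.5, 0, 0], [85, 0, 0.5, 0, 0], [85, 0, 0.5, 0, 0], [85, 0, 0, 0, 0], [85, 0, 0, 0, 0], [85, 0, 0, 0, 0], [85, 0, 0, 0, 0], [85, 0, 0, 0, 0], [85, 0, 0, 0, 0]]
  ]
}}

```text
t: 39.35
eef_pos: [0.576, -0.0902, 0.3301]
tool_rot: [0.0, 0.975, 0.221, -0.0]
contact_force: [0.1, 0.3, 0.6]
gripper_width: 0.991
grasp_force: 0.0
```

Run:
```python
from h import *
im,P=snap('scene','s6')
```

```text
(no output)
```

View pics/s6.png

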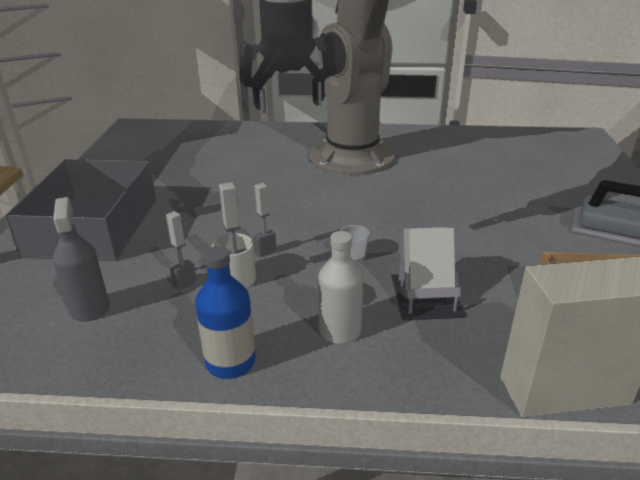

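The brush stands upright in its pot at (232,240), the canister sits in its rack at (430,258), and the bottle stands at (341,290). I'm handing in.

```bash
python3 -c "
from h import *
print(job.hand_in())"
```

```text
the job is handed in; nothing more can be done
None
```

I scrubbed the canister three times to the bottom, put the brush back upright in its pot and let go, left the canister in its rack and the bottle standing, and handed the job in at about 39 s; the hand-in returned no verdict.

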